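# Dust cap onto the gel camera's lens

## Robot

A 6-joint arm with a two-finger parallel gripper is mounted at the origin on the work surface. World frame = base frame: x ahead of the robot, y to its left, z up, the work surface at z = 0. Lengths are in m, angles in rad, forces in N, time in s.
With the tool pointing down it reaches from about 0.4 to 0.925 m from the base axis. Payload 12.5 kg.
Tool frame: the origin (TCP) lies between the finger pads, 19 mm behind the fingertips; this is the grasp point; z points along the fingers, y is the line along which they close (so a half turn about z gives the same grasp; the last joint's range is limited). The gripper opens to 95 mm and grips with 3 to 60 N. Pads are 20 mm wide; open, the fingers measure 119 mm over their backs; the gripper's body (75 mm by 180 mm) begins 59 mm behind the grasp point.
Start: joints at [1.213, 0.491, 1.559, -0, 1.092, -0.106], TCP at [0.156, 0.605, 0.233] pointing down, gripper open.
Joint ranges: [-3.1, 3.1], [-0.84, 2.19], [0.05, 2.79], [-1.13, 4.28], [0.06, 2.93], [-2.69, 2.69]. Speed limits (rad/s): [2.22, 2.22, 2.79, 3.14, 3.14, 3.14].

## Interface

Orientations are given as a unit quaternion [x, y, z, w].
In Python, from rig import status, optics, job_done gives the robot as it stands.
- The arm moves only by the tool step_arm, never from a script. Its argument "commands" is a list of rows, each a list of 7 numbers: the shift along the tool's x, y, z in cm, then the turn, a rotation vector about the tool's x, y, z in degrees, then the opening, from -1 (shut) to 1 (fully open). In form: [[x, y, z, ax, ay, az, jaw], ...]. A call has 1 to 20 rows; each row is the pose to reach, as a shift and turn from the pose commanded when the call began, along the tool's axes at that moment; what a row does not reach only later rows make up. A row lasts 1/10 s, in which the tool goes at most 50 mm and 8.59 degrees, less where a joint would pass 70% of its speed; a pose out of reach is approached as far as the arm can. A call with a gripper value outside its range is refused whole. The fingers move at their own pace and stop on an object; "squeeze" is the grip in N (left out, the last holds). Time passes only in rows, so rows that repeat a pose let the fingers close. It gives the time, the measured TCP pose, the force, the opening and the grip force at its end, in the units of the state.
- status.sense(): the state, without advancing time (a new reading comes with each control period).
- optics.capture(name): name is "scene" or "top" or "wrist"; returns a dict with "image" (480x640x3 uint8, red, green, blue), "vfov" (degrees; the focal length in pixels is half the picture's height over the tangent of half this angle, whatever the lens; pixels are square), "cx", "cy" (the principal point, pixels), "rvec" (rotation vector, rad) and "tvec" (3), from world to camera coordinates, as OpenCV has them. Camera axes: x right, y down, z forward; pixel columns grow to the right and rows downward; lengths in m; the calibration is good to about 2 mm. A picture is of the moment at which its call begins. There is no depth.
- job_done(): hands the job in; it is judged then, once.
The state is a dict: "clock": time; "qpos": joint angles; "qd": joint speeds; "joint_efforts": joint torques, N m; "tool_pos": TCP position; "orientation": TCP orientation; "force": force on the tool from outside, world axes, zero at the start; "wrist_torque": the same for the moment, N m; "width": finger opening in m; "grip_force": force on a finger pad.
Only numpy, scipy, OpenCV 4.12 (cv2) and the standard library are available. Lean on these libraries where they do the work, as an engineer would, in place of code of your own. Each camera call takes 0.05 s, during which the arm holds its last target. There are 200 camera calls.

## Task

Put the purple dust cap on the tilted gel camera's lens: pinch its two white ears together so the side tabs draw in, press it down into the aluminium rim until its flange is fully home, then let the ears go so that the tabs spring out and lock under the rim's lip. Be gentle: some 15 N is plenty both for squeezing the ears and for pressing on the lens. Do not push the camera out of its tilt, and leave the other things on the bench where they are.

Things in the scene. Friction and masses are not known exactly. Their poses are not given: they have to be found in the camera images.
- cap: Loose round purple dust cap, about 85 g, at the start flat on the bench, ears up. Origin: centre of its underside; z: its axis, up. Plug 72.4 mm in diameter and 15 mm high, lower edge bevelled 3 mm; flange 86 mm in diameter, z = 15 to 19 mm; then two white ears up to z = 49.5 mm. A purple boss (to z = 31 mm) stands between the ears. It goes into the rim at any turn about its axis.
- cap_seat (a point): Point of the cap on its axis in the plane of the flange's underside, 15 mm above the cap's origin; axes as the cap's. Home: this point lies at rim.
- ears (a point): Point on the cap's axis midway between the ears, 42 mm above the cap's origin; axes as the cap's. The ears are plates 22 mm wide along x, 6 mm thick, z = 19.5 to 49.5 mm; their outer faces look to +y and -y, 54 mm apart at rest, 42 mm when pinched. Pinch along y from above; the sides are free above the flange. With the TCP here the fingertips clear the flange by 4 mm.
- tab_left (a joint): Travel of the ear and tab on the cap's +y side: 0 at rest (out), 0.006 m pinched fully (in). Its spring takes 3 N to start and 6.6 N at the stop; a grip of 10 to 15 N closes it and carries the cap. The tab is 16 mm wide, z = 3 to 8.5 mm, and reaches 41.5 mm from the axis at rest, 35.5 mm pinched.
- tab_right (a joint): The same for the ear and tab on the cap's -y side.
- stand: Fixed white yoke of the gel camera: base 150 x 150 x 12 mm, two cheeks 110 mm high; origin: centre of the base's underside. Its -x axis points to the side towards which the camera leans (roughly to the robot). It carries the blue camera head (112 mm in diameter) and its lens.
- rim (a point): Centre of the top face of the lens's aluminium rim; z points out of the lens along its axis; x and y lie in the rim's plane. Outer diameter 100 mm; mouth 76 mm in diameter through a lip 5 mm thick; under the lip a groove 90 mm in diameter runs all round. The cap is home when its flange lies on the rim and its tabs are in the groove.
- sleeve (a joint): How far the rim has sunk: it is on a sprung sleeve that sinks along the lens axis, rim and cap together, by some 10 to 15 mm under 1 to 3 N before a firm stop, and rises again by itself. So the cap goes home lower than where the rim is first seen: press until a firm 10 to 15 N is felt.
- seal (a joint): Travel of the rubber seal disc, 64 mm across, inside the rim: 0 at rest, 10 mm below the rim's top face. The cap must press it 0.005 m down (2.6 N to start, 4.6 N at the end) for the flange to reach the rim. When the ears are let go it lifts the cap by 1.5 mm until the tabs bear against the lip from below.
- head (a joint): Tilt of the camera head from upright, rad: the lens axis leans towards the stand's -x side. Pivot on the lens axis, 95 mm above the bench and 90 mm below the rim. Held by friction of 2.5 N m: a sideways push of some 25 N on the rim turns it.
- collar (a point): Centre of the black collar's top on the camera head, on the lens axis 28 mm below the rim at rest; it does not sink with the sleeve. Outer diameter 112 mm.
- dishes: Stack of two cream Petri dishes, 90 mm in diameter, 30 mm high; bystander.
- tape: Green roll of tape, 86 mm in diameter, 26 mm high; bystander.
- penguin: Black and white toy penguin with a yellow hat, 60 mm wide, 125 mm high; bystander.
- seal_toy: Grey-blue toy seal, 130 mm long, 105 mm high; bystander.
- beaker: Glass beaker, 72 mm in diameter, 90 mm high; bystander.
- tip_box: Blue pipette-tip box with a pale lid, 89 x 124 x 62 mm; bystander.
Not all that is in view belongs to the job. Of the things shaped like the cap, the purple one is meant.

How it is judged:
By the outcome, as a careful person would: the job done as asked, in the order asked, and still so for the second after the job is handed in, with the robot touching nothing.
It also fails if it takes over 43 s, if anything falls off the work surface, if the arm or the gripper's body presses on something with over 40 N, if the wrist force passes 120 N, or if a joint passes its speed limit or range.

## Working session

There is one attempt and no reset: what is moved stays moved. The work goes in short steps, Python scripts to look and compute and a tool call to move; the robot and the scene stay as the last step left them, time stands still between calls to the robot, and variables do not carry over. Pictures are saved under pics/ and viewed, at most 10 in all, crops included, and the job is handed in when it is done.

Besides the shell and the picture viewer there is one more tool, called after "Call:" by a JSON object that holds its "name" and its "arguments". step_arm: Moves the arm, as the interface text tells. Its arguments: {"type":"object","properties":{"commands":{"type":"array"},"squeeze":{"type":"number"}},"required":["commands"]}

```bash
mkdir -p pics; cat > h.py <<'E'
import numpy as np, cv2, pickle
from scipy.spatial.transform import Rotation as R
def cap(name, fn):
    from rig import optics
    d=optics.capture(name); pickle.dump(d,open(f'pics/{fn}.pkl','wb'))
    cv2.imwrite(f'pics/{fn}.png',d['image'][:,:,::-1]); return d
def load(fn): return pickle.load(open(f'pics/{fn}.pkl','rb'))
def K(d):
    f=d['image'].shape[0]/2/np.tan(np.radians(d['vfov'])/2)
    return np.array([[f,0,d['cx']],[0,f,d['cy']],[0,0,1.]])
def ray(d,u,v):
    Rm=cv2.Rodrigues(np.array(d['rvec'],float))[0]; t=np.array(d['tvec'],float).ravel()
    o=-Rm.T@t; r=Rm.T@np.linalg.solve(K(d),[u,v,1.]); return o,r/np.linalg.norm(r)
def plane(d,u,v,z):
    o,r=ray(d,u,v); return o+r*(z-o[2])/r[2]
def tri(obs):
    A=np.zeros((3,3));b=np.zeros(3);P=[]
    for d,u,v in obs:
        o,r=ray(d,u,v);M=np.eye(3)-np.outer(r,r);A+=M;b+=M@o;P.append((M,o))
    x=np.linalg.solve(A,b); return x,[np.linalg.norm(M@(x-o))*1000 for M,o in P]
def proj(d,p):
    return cv2.projectPoints(np.array(p,float).reshape(-1,3),np.array(d['rvec'],float),np.array(d['tvec'],float),K(d),None)[0].reshape(-1,2)
E
python3 - <<'E'
from h import *
from rig import status
a=[cap(n,n+'0') for n in('scene','top','wrist')]
cv2.imwrite('pics/st.png',cv2.resize(np.hstack([a[0]['image'],a[1]['image']])[:,:,::-1],(800,300),interpolation=cv2.INTER_AREA))
for d in a: print(d['vfov'],d['cx'],d['cy'],ray(d,320,240))
print(status.sense())
E
```

```text
44.167729973813444 324.5571342675504 246.15500949947815 (array([1.21939482, 0.8848449 , 1.23209274]), array([-0.44941937, -0.55983712, -0.69613549]))
42.648128250480426 313.73552005160303 249.2932568048417 (array([0.43099265, 0.05005155, 1.51844297]), array([ 0.09851101, -0.03343539, -0.99457411]))
65.57307677884312 314.540806031868 242.1192327466044 (array([0.07456217, 0.62594548, 0.38467558]), array([ 0.28730887, -0.0596467 , -0.95597902]))
{'clock': 0.15, 'qpos': array([ 1.21341379e+00,  4.91415571e-01,  1.55930830e+00, -1.95715866e-05,
        1.09169592e+00, -1.05623095e-01]), 'qd': array([-0.00019445, -0.00174932, -0.00268237,  0.00081476, -0.00123055,
        0.00079162]), 'joint_efforts': array([ 1.31568846e-03, -6.12898421e+01, -2.58276361e+01,  6.92306366e-02,
        4.73562372e-02, -1.15784273e-04]), 'tool_pos': array([0.15563257, 0.60514725, 0.23299981]), 'orientation': array([ 1.25543051e-01,  9.92088086e-01, -4.04525951e-04, -8.64384400e-05]), 'force': array([-0.26456708, -0.11337792,  0.41440378]), 'wrist_torque': array([-0.04367411, -0.01253806, -0.00411153]), 'grip_force': 0.0, 'width': 0.09510663798206226}
```

View pics/scene0.png

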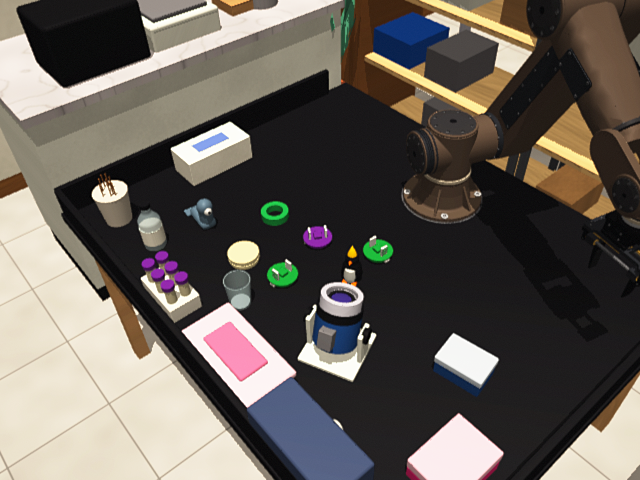

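View pics/top0.png

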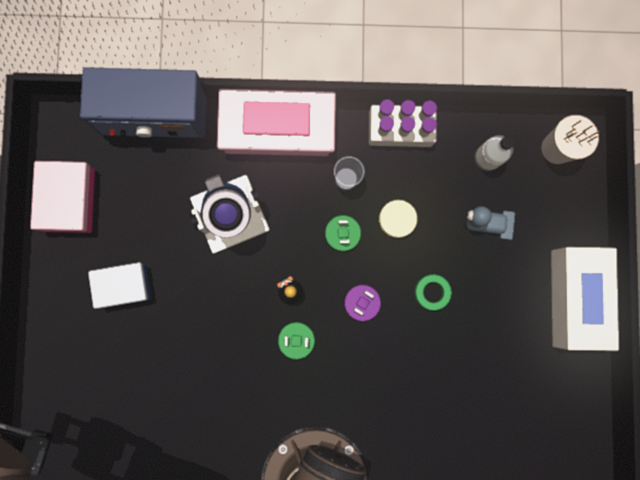

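Purple cap: top (363,302), scene (318,237). It could be confused with the green caps at top (343,233) and (296,341), which match scene (283,273) and (378,250), or with the purple tube tops in the rack at top (408,115). By the description I choose the purple one with white ears. The rim is at top (226,213), scene (342,299).

```bash
python3 - <<'E'
from h import *
s,t=load('scene0'),load('top0')
def comp(mask,near):
    n,l,st,c=cv2.connectedComponentsWithStats(mask.astype(np.uint8))
    i=1+np.argmin(np.linalg.norm(c[1:]-near,axis=1)); return l==i
for nm,d,near,rn in(('s',s,(318,237),(342,299)),('t',t,(363,302),(226,213))):
    h=cv2.cvtColor(d['image'],cv2.COLOR_RGB2HSV); H,S,V=h[...,0],h[...,1],h[...,2]
    pm=comp((H>130)&(H<160)&(S>90)&(V>50),near)
    hull=cv2.convexHull(np.argwhere(pm)[:,::-1].astype(np.int32)); e=cv2.fitEllipse(hull)
    print(nm,'cap',e)
    w=(S<70)&(V>130); box=np.zeros_like(w); u,v=near; box[v-25:v+25,u-25:u+25]=1
    n,l,st,c=cv2.connectedComponentsWithStats((w&box).astype(np.uint8)); print([(c[i],st[i,4]) for i in range(1,n)])
    u,v=rn; cr=d['image'][v-60:v+60,u-60:u+60]; cc=d['image'][near[1]-30:near[1]+30,near[0]-30:near[0]+30]
    cv2.imwrite(f'pics/c{nm}.png',np.hstack([cv2.resize(x,(400,400),interpolation=cv2.INTER_CUBIC) for x in(cr,cc)])[:,:,::-1])
a,b=[cv2.imread(f'pics/c{n}.png') for n in 'st']
cv2.imwrite('pics/cc.png',cv2.resize(np.vstack([a,b]),(600,600)))
E
```

```text
s cap ((317.2218322753906, 236.45201110839844), (22.110074996948242, 29.603958129882812), 87.53395080566406)
[(array([325.20689655, 230.68965517]), np.int32(29)), (array([309.17857143, 232.82142857]), np.int32(28))]
t cap ((362.2550964355469, 302.6976623535156), (36.37111282348633, 36.669593811035156), 139.84324645996094)
[(array([368.51219512, 293.95121951]), np.int32(41)), (array([358.20512821, 311.15384615]), np.int32(39))]
```

View pics/cc.png

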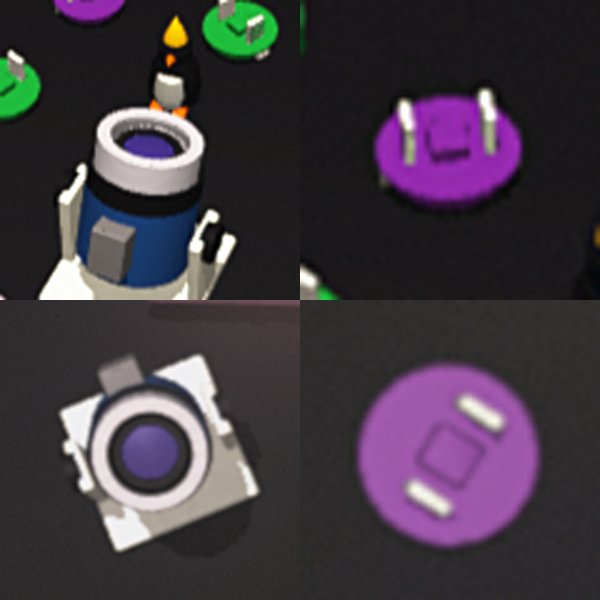

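The crops show the purple cap lying flat with both ears up, and the camera's rim leaning. The choice is confirmed. Next I triangulate both.

```bash
python3 - <<'E'
from h import *
s,t=load('scene0'),load('top0')
print('cap flange',tri([(s,317.2,236.4),(t,362.25,302.7)]), plane(t,362.25,302.7,.018),plane(s,317.2,236.4,.017))
for a,b in(((325.2,230.7),(368.5,294)),((309.2,232.8),(358.2,311.2)),((325.2,230.7),(358.2,311.2))):
    print('ear',tri([(s,*a),(t,*b)]))
# rim top outline, crop scale: 120px->300px ; scene crop origin (282,239), top (166,153)
print('rim',tri([(s,282+150/2.5,239+142/2.5),(t,166+150/2.5,153+(451-300)/2.5)]))
w=load('wrist0'); st=R.from_quat([0.12554,0.99209,-0.0004,-0.00009]).as_matrix()
o,r=ray(w,320,240); p=np.array([.15563,.60515,.233]); print('cam in tool',st.T@(o-p),st.T@r)
a=plane(t,368.5,294,.045);b=plane(t,358.2,311.2,.045);print(a,b,np.degrees(np.arctan2(*(a-b)[[1,0]])))
# tool y dir
print('tool axes',st)
E
```

```text
cap flange (array([ 0.42989064, -0.10758089,  0.01739522]), [np.float64(2.3386912662096115), np.float64(2.3386912662095987)]) [ 0.42816229 -0.10593559  0.018     ] [ 0.43126061 -0.10960074  0.017     ]
ear (array([ 0.43378156, -0.10215718,  0.04985112]), [np.float64(21.557252765795724), np.float64(21.557252765795738)])
ear (array([ 0.42686018, -0.11186221,  0.02671661]), [np.float64(25.34474124141112), np.float64(25.344741241411196)])
ear (array([ 0.40899297, -0.09575972,  0.03591094]), [np.float64(1.8044507517745163), np.float64(1.8044507517743378)])
rim (array([0.61891048, 0.21220523, 0.17466552]), [np.float64(0.31267703236646144), np.float64(0.312677032366562)])
cam in tool [ 0.0837044  -0.00017726 -0.15166895] [-0.29318505  0.01458041  0.95594453]
[ 0.44924424 -0.11791308  0.045     ] [ 0.40780715 -0.09364861  0.045     ] -30.35212241121007
tool axes [[-9.68479496e-01  2.49093131e-01 -2.79007355e-04]
 [ 2.49093275e-01  9.68479192e-01 -7.71072465e-04]
 [ 7.81439634e-05 -8.16266729e-04 -9.99999664e-01]]
```

Call:
{"name": "step_arm", "arguments": {"commands": [[-51,-28.7,-10.7,0,0,0,1],[-51,-28.7,-10.7,0,0,0,1],[-51,-28.7,-10.7,0,0,0,1],[-51,-28.7,-10.7,0,0,0,1],[-51,-28.7,-10.7,0,0,0,1],[-51,-28.7,-10.7,0,0,0,1],[-51,-28.7,-10.7,0,0,0,1],[-51,-28.7,-10.7,0,0,0,1],[-51,-28.7,-10.7,0,0,0,1],[-51,-28.7,-10.7,0,0,0,1],[-51,-28.7,-10.7,0,0,0,1],[-51,-28.7,-10.7,0,0,0,1],[-51,-28.7,-10.7,0,0,0,1],[-51,-28.7,-10.7,0,0,0,1],[-51,-28.7,-10.7,0,0,0,1],[-51,-28.7,-10.7,0,0,0,1]]}}

```text
clock: 1.75
tool_pos: [0.5773, 0.2013, 0.3404]
orientation: [0.125, 0.992, 0.0, -0.0]
force: [-0.6, -0.5, -0.2]
width: 0.0949
grip_force: 0.0
```

```bash
cat >> h.py <<'E'
def st():
    from rig import status
    s=status.sense(); return s, np.array(s['tool_pos']), R.from_quat(s['orientation'])
def go(p,Rt=None):
    "print shift cm and turn deg in present tool axes"
    s,p0,R0=st(); Rt=R0 if Rt is None else Rt
    print('cmd',np.round(R0.inv().apply(np.array(p)-p0)*100,2),np.round((R0.inv()*Rt).as_rotvec(degrees=True),2),'t',s['clock'])
E
python3 - <<'E'
from h import *
d=cap('wrist','w1'); print(st())
print(proj(d,[[.619,.212,.175]]))
E
```

```text
({'clock': 1.8, 'qpos': array([ 2.27357222e-01,  3.87056415e-01,  1.44174248e+00,  1.57823142e-04,
        1.31287492e+00, -1.09320111e+00]), 'qd': array([-0.00151032,  0.00142823, -0.00244801,  0.00024548,  0.00074758,
       -0.00094629]), 'joint_efforts': array([-3.37774381e-01, -5.70310020e+01, -2.88641953e+01, -2.89083710e-04,
        8.64515849e-02,  5.69497191e-03]), 'tool_pos': array([0.57736888, 0.20125891, 0.34048498]), 'orientation': array([ 1.24812774e-01,  9.92180308e-01,  5.75992190e-05, -6.44293268e-05]), 'force': array([-0.24453973,  0.117274  , -0.60453847]), 'wrist_torque': array([-0.01372668, -0.03502682, -0.03958313]), 'grip_force': 0.0, 'width': 0.09487400106652133}, array([0.57736888, 0.20125891, 0.34048498]), Rotation.from_matrix(array([[-9.68843534e-01,  2.47673561e-01, -1.13472782e-04],
                            [ 2.47673547e-01,  9.68843536e-01,  1.30380828e-04],
                            [ 1.42229255e-04,  9.82144156e-05, -9.99999985e-01]])))
[[337.48245066 265.49838547]]
```

View pics/w1.png

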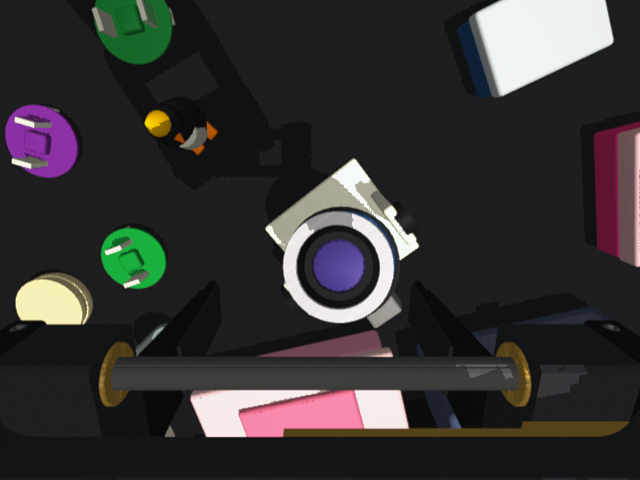

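The wrist view shows the rim at about (341,266), its lens at (338,265), and the purple cap at (42,142). I take a second view from a shifted place.

Call:
{"name": "step_arm", "arguments": {"commands": [[2,-15,0,0,0,0,1],[2,-15,0,0,0,0,1],[2,-15,0,0,0,0,1],[2,-15,0,0,0,0,1],[2,-15,0,0,0,0,1],[2,-15,0,0,0,0,1],[2,-15,0,0,0,0,1]]}}

```text
clock: 2.5
tool_pos: [0.5216, 0.0612, 0.3403]
orientation: [0.125, 0.992, 0.0, -0.0]
force: [-0.2, -1.0, 0.9]
width: 0.0953
grip_force: 0.0
```

```bash
python3 - <<'E'
from h import *
w2=cap('wrist','w2'); w1=load('w1'); t=load('top0'); s=load('scene0')
g=[.619,.212,.175]
out=[]
for nm,d,pl in(('w1',w1,1),('w2',w2,1),('t',t,1),('s',s,1)):
    u,v=proj(d,g)[0].astype(int); r=85 if nm[0]=='w' else 28
    im=d['image'].astype(int); 
    cr=d['image'][max(0,v-r):v+r,u-r:u+r]; out.append(cv2.resize(cr,(380,290),interpolation=cv2.INTER_CUBIC)[:,:,::-1]); print(nm,u,v,cr.shape)
cv2.imwrite('pics/rim.png',np.vstack([np.hstack(out[:2]),np.hstack(out[2:])]))
# purple cap in w1,w2
for nm,d in(('w1',w1),('w2',w2)):
    h=cv2.cvtColor(d['image'],cv2.COLOR_RGB2HSV);H,S,V=h[...,0],h[...,1],h[...,2]
    n,l,sx,c=cv2.connectedComponentsWithStats(((H>135)&(H<160)&(S>90)&(V>50)).astype(np.uint8))
    for i in range(1,n):
        if sx[i,4]>200: print(nm,c[i],sx[i])
E
```

```text
w1 337 265 (170, 170, 3)
w2 498 284 (170, 170, 3)
t 226 213 (56, 56, 3)
s 342 295 (56, 56, 3)
w1 [ 42.49487318 140.23340529] [   5  104   74   74 3706]
w2 [165.38713225 156.06543855] [ 129  121   72   73 3637]
```

View pics/rim.png

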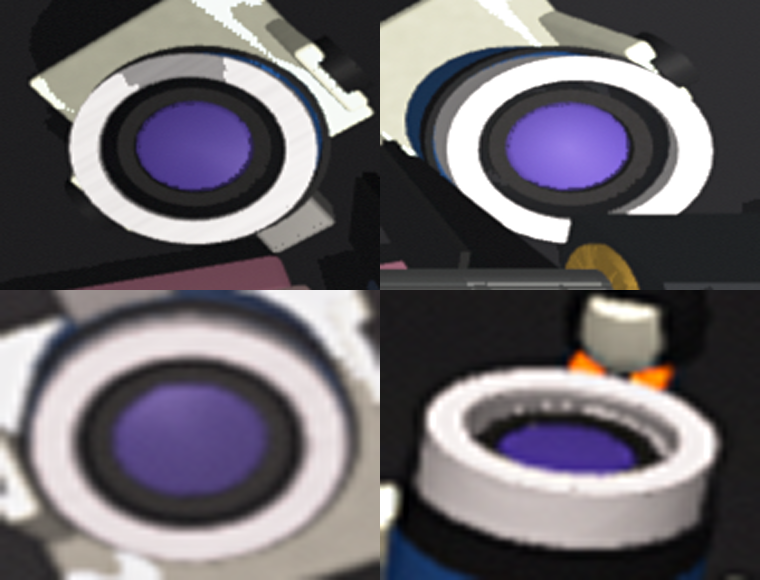

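The rim's mouth is clean in w1, w2 and top; in w2 a finger hides only the outer edge. I fit the mouth ellipses, triangulate the edge, and cross-check the tilt with the base plate and pivot.

```bash
cat > rim.py <<'E'
from h import *
from scipy.optimize import brentq
def mouth(d,thr,near):
    g=cv2.cvtColor(d['image'],cv2.COLOR_RGB2GRAY)
    sc=4; g=cv2.resize(g,None,fx=sc,fy=sc,interpolation=cv2.INTER_CUBIC)
    n,l,sx,c=cv2.connectedComponentsWithStats((g<thr).astype(np.uint8),connectivity=4)
    i=l[int(near[1]*sc+sc/2),int(near[0]*sc+sc/2)]
    cs=max(cv2.findContours((l==i).astype(np.uint8),cv2.RETR_EXTERNAL,cv2.CHAIN_APPROX_NONE)[0],key=len)
    e=cv2.fitEllipse((cs.reshape(-1,2).astype(np.float32)+.5)/sc-.5); return e
def imp(e,p):
    (cx,cy),(a,b),th=e; th=np.radians(th); q=np.array(p)-[cx,cy]
    x=q@[np.cos(th),np.sin(th)]; y=q@[-np.sin(th),np.cos(th)]; return (2*x/a)**2+(2*y/b)**2-1
def edge3d(d1,e1,d2,e2,c0,n0):
    P=[]
    for a in np.arange(0,360,4):
        (cx,cy),(A,B),th=e1; T=np.radians(th); ca,sa=np.cos(np.radians(a))*A/2,np.sin(np.radians(a))*B/2
        o,r=ray(d1,cx+ca*np.cos(T)-sa*np.sin(T),cy+ca*np.sin(T)+sa*np.cos(T))
        s0=(c0-o)@n0/(r@n0); S=s0+np.linspace(-.03,.03,121)
        f=imp(e2,proj(d2,o+S[:,None]*r))
        z=np.where(f[:-1]*f[1:]<0)[0]
        if len(z)==0: continue
        k=z[np.argmin(abs(S[z]-s0))]
        if abs(f[k+1]-f[k])/.0005<20: continue
        s=S[k]-f[k]*(S[k+1]-S[k])/(f[k+1]-f[k]); P.append(o+s*r)
    return np.array(P)
E
python3 - <<'E'
from rim import *
w1,w2,t=load('w1'),load('w2'),load('top0')
es={}
for nm,d,thr,near in(('w1',w1,90,(338,265)),('w2',w2,200,(498,284)),('t',t,110,(226,213))):
    es[nm]=mouth(d,thr,near); print(nm,np.round(np.hstack([np.array(x).ravel() for x in es[nm]]),2))
print('centre',tri([(w1,*es['w1'][0]),(w2,*es['w2'][0])]),tri([(w1,*es['w1'][0]),(w2,*es['w2'][0]),(t,*es['t'][0])]))
c0=tri([(w1,*es['w1'][0]),(w2,*es['w2'][0])])[0]; n0=np.array([-.4,-.15,.9]);n0/=np.linalg.norm(n0)
for it in range(4):
    P=edge3d(w1,es['w1'],w2,es['w2'],c0,n0); m=P.mean(0); n0=np.linalg.svd(P-m)[2][2]; n0*=np.sign(n0[2])
    res=(P-m)@n0*1000
    # circle centre in plane
    B=np.linalg.svd(P-m)[2][:2]; q=(P-m)@B.T; A=np.c_[2*q,np.ones(len(q))]; x=np.linalg.lstsq(A,(q**2).sum(1),rcond=None)[0]
    c0=m+x[:2]@B; print(len(P),'c',c0,'n',n0,'tilt',np.degrees(np.arccos(n0[2])),'az',np.degrees(np.arctan2(n0[1],n0[0])),'r',np.sqrt(x[2]+x[:2]@x[:2]),'std',res.std())
print('tilt from z',np.degrees(np.arccos((c0[2]-.095)/.09)))
# base plate corners in w1 (crop map 170px -> 380x290; origin 252,180)
print(t['image'].shape)
cr=t['image'][160:270,175:285]; cv2.imwrite('pics/base.png',cv2.resize(cr,(560,560),interpolation=cv2.INTER_CUBIC)[:,:,::-1])
E
```

```text
w1 [337.62 266.56  81.78  83.68 149.81]
w2 [318.9  239.68 558.73 769.48  90.21]
t [225.47 214.12  32.67  33.6   93.97]
centre (array([0.09614128, 0.20313567, 1.57258976]), [np.float64(56.08438271611102), np.float64(56.084382716110994)]) (array([0.54014707, 0.16001232, 0.36041772]), [np.float64(58.15379973314164), np.float64(104.85653995336979), np.float64(58.85347389059535)])<stdin>:9: RuntimeWarning: Mean of empty slice.
  ret = ret.dtype.type(ret / rcount)
Traceback (most recent call last):
numpy.linalg.LinAlgError: 1-dimensional array given. Array must be at least two-dimensional
```

```bash
cat > fit.py <<'E'
from rim import *
def fit(da,ea,db,eb):
    c0=tri([(da,*ea[0]),(db,*eb[0])])[0]; n0=np.array([-.4,-.15,.9]);n0/=np.linalg.norm(n0)
    for it in range(5):
        P=edge3d(da,ea,db,eb,c0,n0); m=P.mean(0); B=np.linalg.svd(P-m)[2]; n0=B[2]*np.sign(B[2][2])
        res=(P-m)@n0*1000; q=(P-m)@B[:2].T; x=np.linalg.lstsq(np.c_[2*q,np.ones(len(q))],(q**2).sum(1),rcond=None)[0]
        c0=m+x[:2]@B[:2]
    print(len(P),'c',c0.round(4),'n',n0.round(3),'tilt',np.degrees(np.arccos(n0[2])),'az',np.degrees(np.arctan2(n0[1],n0[0])),'r',np.sqrt(x[2]+x[:2]@x[:2]),'std',res.std(),'zt',np.degrees(np.arccos((c0[2]-.095)/.09)))
    return c0,n0
E
python3 - <<'E'
from fit import *
w1,w2,t=load('w1'),load('w2'),load('top0')
w2['image'][322:]=255
e1,e2,et=mouth(w1,90,(338,265)),mouth(w2,200,(498,284)),mouth(t,110,(226,213)); print(e2,et)
print(tri([(w1,*e1[0]),(w2,*e2[0]),(t,*et[0])]))
c0,n0=fit(w1,e1,w2,e2)
fit(t,et,w2,e2)
A,B,C=[plane(w1,*p,.012) for p in((353,158),(266,229),(418,243))]
print('base',A,B,C,np.linalg.norm(A-B),np.linalg.norm(A-C),'ctr',(B+C)/2,'az',np.degrees(np.arctan2(*(A-C)[[1,0]])),np.degrees(np.arctan2(*(A-B)[[1,0]])))
v=c0[:2]-((B+C)/2)[:2]; print(v,np.degrees(np.arcsin(np.linalg.norm(v)/.09)),np.degrees(np.arctan2(v[1],v[0])))
E
```

```text
((501.1092834472656, 285.2294616699219), (78.56028747558594, 90.65383911132812), 92.60020446777344) ((225.46690368652344, 214.11880493164062), (32.669578552246094, 33.59564208984375), 93.96698760986328)
(array([0.61676533, 0.21220903, 0.18102955]), [np.float64(0.8597397686491385), np.float64(0.5672800323446402), np.float64(0.8034936559778332)])
16 c [0.6178 0.2111 0.1791] n [-0.217 -0.225  0.95 ] tilt 18.180977773079913 az -133.942785991793 r 0.037643660161631155 std 0.24377932310273773 zt 20.851206360660832
25 c [0.6152 0.2123 0.1822] n [-0.274 -0.111  0.955] tilt 17.18837830166244 az -157.95781544415865 r 0.036598450616558115 std 0.2039663970393114 zt 14.347504214929737
base [0.54593631 0.25921856 0.012     ] [0.60777037 0.12644122 0.012     ] [0.6774448 0.319828  0.012    ] 0.1464693617037832 0.14480327274483673 ctr [0.64260759 0.22313461 0.012     ] az -155.25603853720855 114.97127239490872
[-0.02479909 -0.01201148] 17.828279072282264 -154.15669716972207
```

```bash
python3 - <<'E'
from h import *
w1,w2,t,s=[load(x) for x in('w1','w2','top0','scene0')]
print(tri([(w1,42.5,140.2),(w2,165.4,156.1)]),tri([(w1,42.5,140.2),(w2,165.4,156.1),(t,362.25,302.7),(s,317.2,236.4)]))
y=np.radians(-30.35); ty=np.array([np.cos(y),np.sin(y),0]); tz=np.array([0,0,-1.]); Rt=R.from_matrix(np.c_[np.cross(ty,tz),ty,tz])
go([.429,-.107,.17],Rt); go([.429,-.107,.34],Rt)
E
```

```text
(array([ 0.42967758, -0.10761357,  0.01576365]), [np.float64(0.016809081362293418), np.float64(0.01680908136230513)]) (array([ 0.42978132, -0.10741433,  0.01685084]), [np.float64(0.46075175347146574), np.float64(0.21996429884215887), np.float64(2.111156839946118), np.float64(2.601783994442392)])
cmd [  4.8  -18.59  17.02] [-2.0000e-02 -2.0000e-02  1.0602e+02] t 2.55
cmd [  4.81 -18.58   0.02] [-2.0000e-02 -2.0000e-02  1.0602e+02] t 2.55
```

Call:
{"name": "step_arm", "arguments": {"commands": [[4.8,-18.6,0,0,0,40,1],[4.8,-18.6,0,0,0,40,1],[4.8,-18.6,0,0,0,40,1],[4.8,-18.6,0,0,0,40,1],[4.8,-18.6,0,0,0,40,1],[4.8,-18.6,8,0,0,106,1],[4.8,-18.6,8,0,0,106,1],[4.8,-18.6,8,0,0,106,1],[4.8,-18.6,17,0,0,106,1],[4.8,-18.6,17,0,0,106,1],[4.8,-18.6,17,0,0,106,1],[4.8,-18.6,17,0,0,106,1],[4.8,-18.6,17,0,0,106,1],[4.8,-18.6,17,0,0,106,1],[4.8,-18.6,17,0,0,106,1],[4.8,-18.6,17,0,0,106,1]]}}

```text
clock: 4.15
tool_pos: [0.4287, -0.1079, 0.1704]
orientation: [0.867, 0.498, 0.0, -0.0]
force: [-0.8, -0.3, -0.4]
width: 0.0947
grip_force: 0.0
```

```bash
python3 - <<'E'
from h import *
d=cap('wrist','w3'); s,p,Rr=st(); print(p,Rr.as_matrix().round(4),s['clock'],proj(d,[[.4295,-.107,.019],p]))
h=cv2.cvtColor(d['image'],cv2.COLOR_RGB2HSV);H,S,V=h[...,0],h[...,1],h[...,2]
n,l,sx,c=cv2.connectedComponentsWithStats(((H>135)&(H<160)&(S>90)&(V>50)).astype(np.uint8))
i=1+np.argmax(sx[1:,4]); e=cv2.fitEllipse(cv2.convexHull(np.argwhere(l==i)[:,::-1].astype(np.int32))); print(c[i],sx[i],e,plane(d,*e[0],.017))
E
```

```text
[ 0.42866714 -0.10800856  0.17043528] [[ 5.045e-01  8.634e-01  1.000e-04]
 [ 8.634e-01 -5.045e-01  0.000e+00]
 [ 1.000e-04  1.000e-04 -1.000e+00]] 4.2 [[313.3768514  229.71785413]
 [312.10123723 320.69657533]]
[315.61540522 226.70716678] [ 264  177  104  101 7465] ((315.7080383300781, 227.5243682861328), (100.47144317626953, 103.4521484375), 89.78482055664062) [ 0.43189659 -0.10680556  0.017     ]
```

View pics/w3.png

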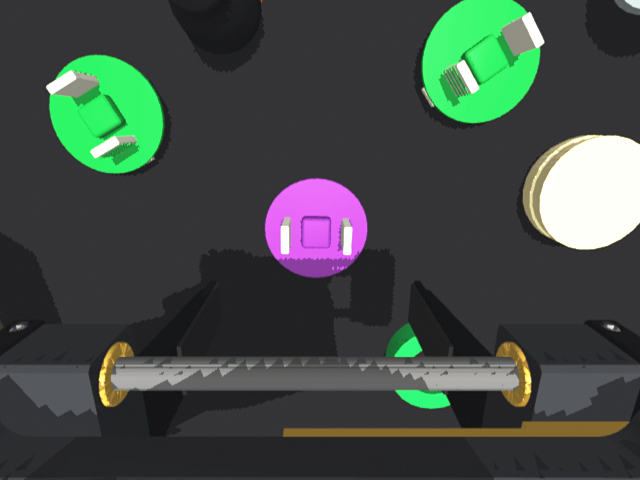

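Wrist view: the purple cap is at (316,228) with its ears at (285,236) and (347,236), so the pinch line is aligned. I correct the offset and descend.

Call:
{"name": "step_arm", "arguments": {"commands": [[0.27,0.22,8,0,0,0,1],[0.27,0.22,8,0,0,0,1],[0.27,0.22,11,0,0,0,1],[0.27,0.22,11,0,0,0,1],[0.27,0.22,12.7,0,0,0,1],[0.27,0.22,12.7,0,0,0,1],[0.27,0.22,12.7,0,0,0,1],[0.27,0.22,12.7,0,0,0,1]]}}

```text
clock: 5.0
tool_pos: [0.4322, -0.1071, 0.0446]
orientation: [0.868, 0.497, 0.001, 0.001]
force: [0.4, 0.9, 0.0]
width: 0.0952
grip_force: 0.0
```

Call:
{"name": "step_arm", "arguments": {"commands": [[0,0,0,0,0,0,0.3],[0,0,0,0,0,0,0.2],[0,0,0,0,0,0,0.1],[0,0,0,0,0,0,0],[0,0,0,0,0,0,-0.1],[0,0,0,0,0,0,-0.2],[0,0,0,0,0,0,-0.3],[0,0,0,0,0,0,-0.3],[0,0,0,0,0,0,-0.3]], "squeeze": 13}}

```text
clock: 5.9
tool_pos: [0.4318, -0.1069, 0.0435]
orientation: [0.868, 0.497, 0.0, -0.0]
force: [-1.0, 0.9, 4.5]
width: 0.0412
grip_force: 13.0
```

Call:
{"name": "step_arm", "arguments": {"commands": [[0,0,-1,0,0,0,-0.3],[0,0,-3,0,0,0,-0.3],[0,0,-6,0,0,0,-0.3],[0,0,-10,0,0,0,-0.3],[0,0,-14,0,0,0,-0.3],[0,0,-18,0,0,0,-0.3],[0,0,-22,0,0,0,-0.3],[0,0,-25,0,0,0,-0.3],[0,0,-25,0,0,0,-0.3],[0,0,-25,0,0,0,-0.3],[0,0,-25,0,0,0,-0.3]]}}

```text
clock: 7.0
tool_pos: [0.4312, -0.1067, 0.2924]
orientation: [0.868, 0.497, -0.001, -0.001]
force: [-1.0, -0.6, -0.9]
width: 0.0415
grip_force: 13.0
```

```bash
cat > tgt.py <<'E'
from h import *
def n_of(tilt,az): 
    t,a=np.radians(tilt),np.radians(az); return np.array([np.sin(t)*np.cos(a),np.sin(t)*np.sin(a),np.cos(t)])
def Rtool(n,xaz):
    z=-n; x=np.array([np.cos(np.radians(xaz)),np.sin(np.radians(xaz)),0]); x-=z*(x@z); x/=np.linalg.norm(x)
    return R.from_matrix(np.c_[x,np.cross(z,x),z])
E
python3 - <<'E'
from tgt import *
d=cap('wrist','w4'); s,p,Rr=st(); print(p,s['width'],s['grip_force'],s['force'],s['qpos'])
h=cv2.cvtColor(d['image'],cv2.COLOR_RGB2HSV);H,S,V=h[...,0],h[...,1],h[...,2]
n,l,sx,c=cv2.connectedComponentsWithStats(((H>135)&(H<160)&(S>90)&(V>40)).astype(np.uint8))
for i in range(1,n):
    if sx[i,4]>100: print(c[i],sx[i])
a=np.arange(0,2*np.pi,.01)
# predicted flange outline for cap centred on the tool axis, flange top at 24.5 mm past TCP
q=proj(d,p+Rr.apply(np.c_[.043*np.cos(a),.043*np.sin(a),0*a+.0245])); print('pred',q.min(0),q.max(0))
n=n_of(18,-155); Rt=Rtool(n,70); rim=np.array([.617,.2115,.1805])
print(proj(d,rim)); go(rim+n*(.0285+.09),Rt)
E
```

```text
[ 0.43128477 -0.10675811  0.29230137] 0.04125443228503383 12.988359779119492 [-0.72576816  0.03969426 -1.0392737 ] [-3.91598993e-01  1.65571333e-01  1.89129473e+00  1.36508446e-04
  1.08707101e+00  1.39429220e-01]
[314.3298334  280.49279014] [  232   216   166   141 14286]
pred [229.59671925 216.14617535] [395.42738485 367.52045235]
[[ 310.37042686 -536.65268983]]
cmd [33.83 -2.18 -0.09] [-11.85  13.71 -11.78] t 7.05
```

View pics/w4.png

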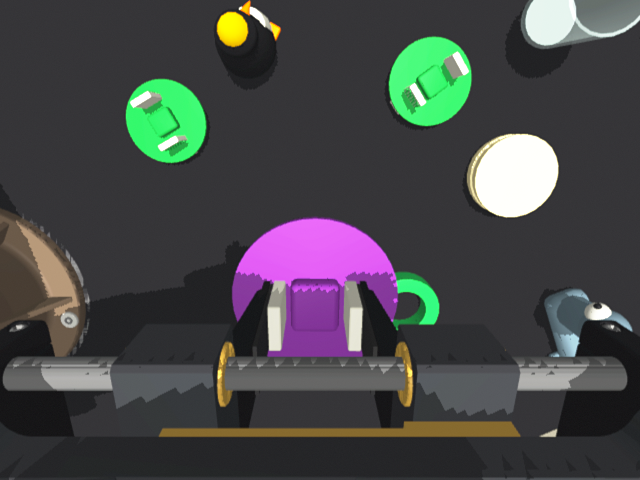

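The cap is held and centred: its outline spans columns 232–397 against 230–395 predicted. I move to a standoff along the lens axis.

Call:
{"name": "step_arm", "arguments": {"commands": [[5,0,0,-2,2,-2,-0.3],[10,-0.6,0,-4,4,-4,-0.3],[15,-1,0,-6,7,-6,-0.3],[20,-1.3,0,-8,9,-8,-0.3],[25,-1.6,0,-10,11.5,-10,-0.3],[29,-1.9,0,-11.8,13.7,-11.8,-0.3],[32,-2.1,0,-11.8,13.7,-11.8,-0.3],[33.8,-2.2,0,-11.8,13.7,-11.8,-0.3],[33.8,-2.2,0,-11.8,13.7,-11.8,-0.3],[33.8,-2.2,0,-11.8,13.7,-11.8,-0.3],[33.8,-2.2,0,-11.8,13.7,-11.8,-0.3],[33.8,-2.2,0,-11.8,13.7,-11.8,-0.3]]}}

```text
clock: 8.25
tool_pos: [0.5838, 0.1948, 0.2934]
orientation: [0.802, 0.576, 0.154, 0.03]
force: [0.1, -1.0, -0.3]
width: 0.0412
grip_force: 13.0
```

```bash
python3 - <<'E'
from tgt import *
s,p,Rr=st(); print(p,Rr.as_matrix().round(3),s['width'],s['qpos'].round(2))
ds={k:cap(k,k+'5') for k in('wrist','scene','top')}
n=n_of(18,-155); rim=np.array([.617,.2115,.1805]); go(rim+n*(.0285+.09),Rtool(n,70))
for k,d in ds.items(): print(k,proj(d,[rim,p+Rr.apply([0,0,.0285])]))
S=ds['scene']['image']; u,v=proj(ds['scene'],rim)[0].astype(int); T=ds['top']['image']; a,b=proj(ds['top'],rim)[0].astype(int)
o=np.hstack([cv2.resize(S[v-70:v+30,u-50:u+50],(400,400),interpolation=cv2.INTER_CUBIC),cv2.resize(T[b-50:b+50,a-50:a+50],(400,400),interpolation=cv2.INTER_CUBIC)])
W=cv2.resize(ds['wrist']['image'][150:300,120:520],(533,200))
o=np.vstack([o,np.pad(W,((0,0),(0,267),(0,0)))]); cv2.imwrite('pics/five.png',o[:,:,::-1])
E
```

```text
[0.58380737 0.19476721 0.29335652] [[ 0.288  0.915  0.281]
 [ 0.934 -0.334  0.13 ]
 [ 0.212  0.225 -0.951]] 0.041156080341201356 [0.18 0.32 1.71 0.11 0.81 0.45]
cmd [ 0.08 -0.05  0.05] [0.1  0.02 0.01] t 8.4
wrist [[312.09222941 240.99571883]
 [312.26730357 293.58850531]]
scene [[342.54702219 293.59148207]
 [347.08329846 259.9486237 ]]
top [[226.08603406 213.79475556]
 [227.2161005  220.24979575]]
```

View pics/five.png

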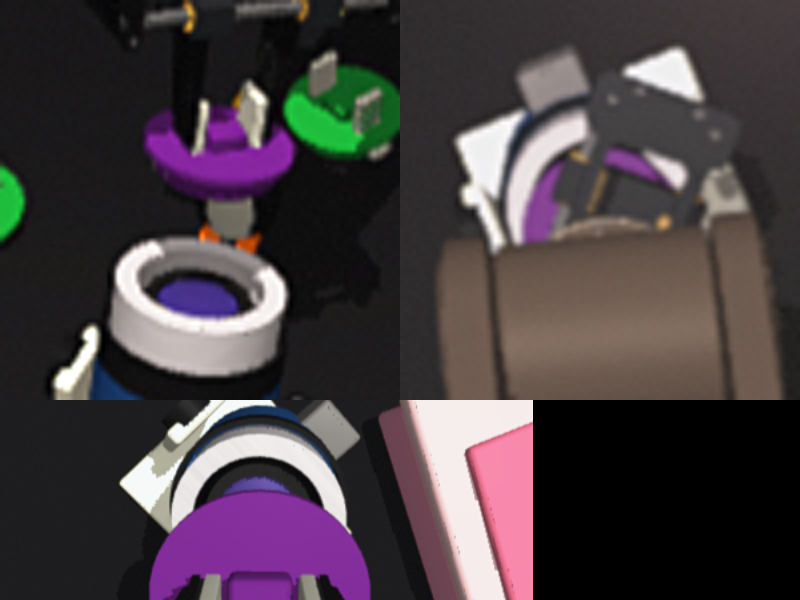

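The scene crop shows the cap above the rim, and the wrist crop shows both arcs: flange top near wrist pixel (319,218), rim top near (319,172). I measure both circles in tool axes by casting rays onto their planes.

```bash
cat > arcs.py <<'E'
from tgt import *
def circ(P):
    x=np.linalg.lstsq(np.c_[2*P,np.ones(len(P))],(P**2).sum(1),rcond=None)[0]; return x[:2],np.sqrt(x[2]+x[:2]@x[:2])
def fixed(P,r):
    from scipy.optimize import least_squares
    f=least_squares(lambda c:np.hypot(*(P-c).T)-r,circ(P)[0],loss='soft_l1',f_scale=5e-4); return f.x,np.std(f.fun)
def arcs(d,p,Rr,zrim,angs,zfl=.0245,c=(0,0)):
    g=cv2.cvtColor(d['image'],cv2.COLOR_RGB2GRAY).astype(np.float32); h=cv2.cvtColor(d['image'],cv2.COLOR_RGB2HSV)
    pur=((h[...,0]>135)&(h[...,0]<160)&(h[...,1]>90)&(h[...,2]>40)).astype(np.float32)*255
    out={}
    for nm,im,z,r0,r1,thr,sg in(('outer',g,zrim,.044,.057,140,-1),('mouth',g,zrim,.031,.044,100,1),('flange',pur,zfl,.036,.05,128,-1)):
        P=[]
        for a in np.radians(angs):
            r=np.arange(r0,r1,.0001); X=np.c_[c[0]+r*np.cos(a),c[1]+r*np.sin(a),0*r+z]
            q=proj(d,p+Rr.apply(X)).astype(np.float32); v=cv2.remap(im,q[:,:1],q[:,1:],cv2.INTER_LINEAR).ravel()
            k=np.where((v[:-1]-thr)*sg<0)[0]; k=k[(v[k+1]-thr)*sg>=0] if len(k) else k
            if len(k): P.append(X[k[0],:2])
        P=np.array(P)
        if len(P)>6:
            R0={'outer':.05,'mouth':.038,'flange':.043}[nm]; out[nm]=fixed(P,R0)
            print(nm,len(P),'free',circ(P)[0]*1000,circ(P)[1]*1000,'fixed',out[nm][0]*1000,out[nm][1]*1000)
    return out
E
python3 - <<'E'
from arcs import *
s,p,Rr=st(); d=load('wrist5')
arcs(d,p,Rr,.0285+.09,np.arange(-60,61,4))
E
```

```text
outer 31 free [5.26789483 1.02451322] 47.223746180946854 fixed [1.66004522 1.21241605] 0.9161549414740437
mouth 31 free [0.49033041 0.33065688] 37.63091724247261 fixed [0.05463528 0.33077569] 0.0984595628727905
flange 31 free [0.27056675 1.11681948] 41.99037568997589 fixed [-0.90840167  1.13753101] 0.2947434428252401
```

```bash
python3 - <<'E'
from arcs import *; from rim import mouth
rim=np.array([.617,.2115,.1805])
a=np.arange(0,2*np.pi,.05)
for nm,thr,near in(('w1',90,(338,265)),('w2',200,(498,284)),('top0',110,(226,213))):
    d=load(nm)
    if nm=='w2': d['image'][322:]=255
    (cx,cy),(A,B),th=mouth(d,thr,near); T=np.radians(th)
    q=np.c_[cx+A/2*np.cos(a)*np.cos(T)-B/2*np.sin(a)*np.sin(T),cy+A/2*np.cos(a)*np.sin(T)+B/2*np.sin(a)*np.cos(T)]
    for t in(14,16,18,20,22):
        n=n_of(t,-155); Rr=Rtool(n,-155); P=[]
        for u,v in q:
            o,r=ray(d,u,v); P.append(Rr.inv().apply(o+r*((rim-o)@n)/(r@n)-rim))
        P=np.array(P)*1000; c,R0=circ(P[:,:2]); Q=P[:,:2]-c; rr=np.hypot(*Q.T); b=np.arctan2(Q[:,1],Q[:,0])
        print(nm,t,'c',c.round(2),'r %.2f'%R0,'2nd harmonic cos/sin mm',(2*(rr*np.cos(2*b)).mean()).round(2),(2*(rr*np.sin(2*b)).mean()).round(2))
E
```

```text
w1 14 c [-0.97 -0.61] r 37.29 2nd harmonic cos/sin mm 0.08 1.17
w1 16 c [-0.82 -0.6 ] r 37.24 2nd harmonic cos/sin mm -0.04 0.81
w1 18 c [-0.67 -0.59] r 37.22 2nd harmonic cos/sin mm -0.1 0.45
w1 20 c [-0.53 -0.59] r 37.22 2nd harmonic cos/sin mm -0.09 0.08
w1 22 c [-0.38 -0.58] r 37.24 2nd harmonic cos/sin mm -0.01 -0.28
w2 14 c [ 0.19 -0.3 ] r 37.56 2nd harmonic cos/sin mm 0.62 -3.54
w2 16 c [ 0.32 -0.31] r 37.33 2nd harmonic cos/sin mm -0.06 -3.29
w2 18 c [ 0.45 -0.31] r 37.12 2nd harmonic cos/sin mm -0.66 -3.05
w2 20 c [ 0.58 -0.31] r 36.94 2nd harmonic cos/sin mm -1.18 -2.81
w2 22 c [ 0.7  -0.31] r 36.79 2nd harmonic cos/sin mm -1.63 -2.59
top0 14 c [0.28 1.46] r 36.08 2nd harmonic cos/sin mm -0.69 -0.26
top0 16 c [0.31 1.46] r 36.14 2nd harmonic cos/sin mm -0.53 -0.17
top0 18 c [0.35 1.46] r 36.21 2nd harmonic cos/sin mm -0.3 -0.07
top0 20 c [0.38 1.46] r 36.31 2nd harmonic cos/sin mm 0.0 0.02
top0 22 c [0.42 1.46] r 36.44 2nd harmonic cos/sin mm 0.37 0.12
```

Two views agree on a tilt of about 20°. I update the tilt and come down to a 40 mm gap.

```bash
python3 - <<'E'
from tgt import *
s,p,Rr=st()
rim=p+Rr.apply(np.array([.45,-.8,119.5])/1000); print(rim); np.save('rim.npy',rim)
n=n_of(20,-155); go(rim+n*(.0285+.04),Rtool(n,70))
E
```

```text
[0.61700963 0.21126399 0.17990397]
cmd [-0.12 -0.24  5.1 ] [-1.35  1.39 -0.34] t 8.4
```

Call:
{"name": "step_arm", "arguments": {"commands": [[-0.12,-0.24,2.5,-1.35,1.4,-0.3,-0.3],[-0.12,-0.24,4,-1.35,1.4,-0.3,-0.3],[-0.12,-0.24,5.1,-1.35,1.4,-0.3,-0.3],[-0.12,-0.24,5.1,-1.35,1.4,-0.3,-0.3],[-0.12,-0.24,5.1,-1.35,1.4,-0.3,-0.3],[-0.12,-0.24,5.1,-1.35,1.4,-0.3,-0.3]]}}

```text
clock: 9.0
tool_pos: [0.5961, 0.202, 0.2449]
orientation: [0.798, 0.577, 0.171, 0.033]
force: [0.0, 0.6, -0.7]
width: 0.0417
grip_force: 13.0
```

```bash
python3 - <<'E'
from arcs import *
d=cap('wrist','w6'); s,p,Rr=st(); sc=cap('scene','s6')
rim=np.load('rim.npy'); n=n_of(20,-155); go(rim+n*(.0285+.04),Rtool(n,70))
arcs(d,p,Rr,.0285+.04,np.arange(-50,51,4))
u,v=proj(sc,rim)[0].astype(int)
o=np.hstack([cv2.resize(d['image'][130:330,190:450],(455,350)),cv2.resize(sc['image'][v-55:v+30,u-42:u+42],(345,350),interpolation=cv2.INTER_CUBIC)])
cv2.imwrite('pics/six.png',o[:,:,::-1])
E
```

```text
cmd [-0.08 -0.01  0.04] [ 0.02 -0.04  0.01] t 9.1
outer 26 free [5.78827433 1.7689222 ] 45.526938487161075 fixed [0.39634658 2.0711475 ] 0.9915760143141404
mouth 26 free [-0.57271657  0.99568966] 37.56626164866422 fixed [-1.06226952  1.00454664] 0.08358800717784877
flange 26 free [3.01656074 1.25598099] 40.06455010686652 fixed [-0.2767374   1.44424013] 0.43731224893531173
```

View pics/six.png

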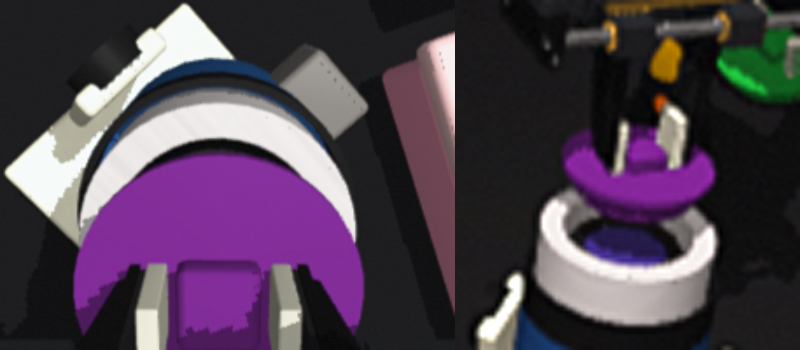

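The arcs agree to within 0.8 mm. I correct that and lower towards contact.

Call:
{"name": "step_arm", "arguments": {"commands": [[-0.07,-0.03,1,0,0,0,-0.3],[-0.07,-0.03,1.8,0,0,0,-0.3],[-0.07,-0.03,2.2,0,0,0,-0.3],[-0.07,-0.03,2.4,0,0,0,-0.3],[-0.07,-0.03,2.5,0,0,0,-0.3],[-0.07,-0.03,2.6,0,0,0,-0.3],[-0.07,-0.03,2.7,0,0,0,-0.3],[-0.07,-0.03,2.8,0,0,0,-0.3],[-0.07,-0.03,2.9,0,0,0,-0.3],[-0.07,-0.03,3.0,0,0,0,-0.3],[-0.07,-0.03,3.0,0,0,0,-0.3]]}}

```text
clock: 10.2
tool_pos: [0.6046, 0.2058, 0.2156]
orientation: [0.798, 0.577, 0.17, 0.033]
force: [0.9, -0.6, -0.5]
width: 0.0416
grip_force: 13.0
```

```bash
cat > f.py <<'E'
from tgt import *
s,p,Rr=st(); rim=np.load('rim.npy'); n=n_of(20,-155)
print('force tool',Rr.inv().apply(s['force']).round(2),'torque tool',Rr.inv().apply(s['wrist_torque']).round(2),'h mm',((p-rim)@n*1000-28.5).round(2),'lat',(Rr.inv().apply(p-rim)*1000).round(2),s['width'],s['clock'])
E
python3 f.py
```

```text
force tool [-0.39  0.87  0.69] torque tool [ 0.28 -0.34 -0.05] h mm 9.67 lat [ -0.18  -0.58 -38.17] 0.04161491159698393 10.2
```

Call:
{"name": "step_arm", "arguments": {"commands": [[0,0,0.1,0,0,0,-0.3],[0,0,0.2,0,0,0,-0.3],[0,0,0.3,0,0,0,-0.3],[0,0,0.4,0,0,0,-0.3],[0,0,0.5,0,0,0,-0.3],[0,0,0.6,0,0,0,-0.3],[0,0,0.6,0,0,0,-0.3]]}}

```text
clock: 10.9
tool_pos: [0.6065, 0.2066, 0.21]
orientation: [0.798, 0.577, 0.17, 0.033]
force: [-0.8, -0.6, 0.2]
width: 0.0412
grip_force: 13.0
```

```bash
python3 - <<'E'
import runpy; runpy.run_path('f.py')
from h import *
d=cap('wrist','w7'); sc=cap('scene','s7'); u,v=proj(sc,np.load('rim.npy'))[0].astype(int)
o=np.hstack([cv2.resize(d['image'][130:330,190:450],(455,350)),cv2.resize(sc['image'][v-55:v+30,u-42:u+42],(345,350),interpolation=cv2.INTER_CUBIC)])
cv2.imwrite('pics/seven.png',o[:,:,::-1])
E
```

```text
force tool [-0.76 -0.5  -0.51] torque tool [ 0.3  -0.36  0.01] h mm 3.69 lat [ -0.17  -0.52 -32.19] 0.04123443737950338 10.9
```

View pics/seven.png

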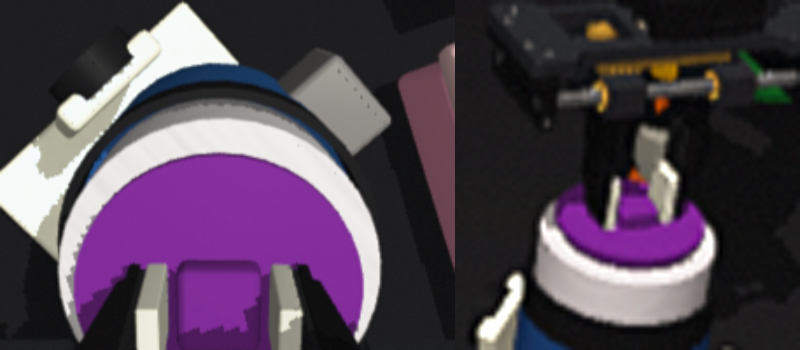

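The cap is entering the mouth concentrically. I keep pressing in small steps and watch the force.

Call:
{"name": "step_arm", "arguments": {"commands": [[0,0,0.1,0,0,0,-0.3],[0,0,0.2,0,0,0,-0.3],[0,0,0.3,0,0,0,-0.3],[0,0,0.4,0,0,0,-0.3],[0,0,0.5,0,0,0,-0.3],[0,0,0.6,0,0,0,-0.3],[0,0,0.7,0,0,0,-0.3],[0,0,0.8,0,0,0,-0.3],[0,0,0.9,0,0,0,-0.3],[0,0,1.0,0,0,0,-0.3],[0,0,1.0,0,0,0,-0.3]]}}

```text
clock: 12.1
tool_pos: [0.6096, 0.2081, 0.2006]
orientation: [0.798, 0.577, 0.17, 0.033]
force: [-2.0, -1.3, 1.4]
width: 0.0416
grip_force: 13.0
```

```bash
python3 f.py
```

```text
force tool [-1.39 -1.03 -2.1 ] torque tool [ 0.44 -0.58 -0.04] h mm -6.31 lat [ -0.19  -0.54 -22.19] 0.04164218142016082 12.1
```

Call:
{"name": "step_arm", "arguments": {"commands": [[0,0,0.1,0,0,0,-0.3],[0,0,0.2,0,0,0,-0.3],[0,0,0.3,0,0,0,-0.3],[0,0,0.4,0,0,0,-0.3],[0,0,0.4,0,0,0,-0.3]]}}

```text
clock: 12.6
tool_pos: [0.6109, 0.2087, 0.1968]
orientation: [0.798, 0.577, 0.171, 0.033]
force: [-1.9, -0.8, 1.7]
width: 0.0411
grip_force: 13.0
```

```bash
python3 f.py
```

```text
force tool [-0.93 -1.07 -2.3 ] torque tool [ 0.63 -0.51  0.01] h mm -10.3 lat [ -0.12  -0.53 -18.2 ] 0.041088768797205764 12.6
```

Call:
{"name": "step_arm", "arguments": {"commands": [[0,0,0.05,0,0,0,-0.3],[0,0,0.1,0,0,0,-0.3],[0,0,0.15,0,0,0,-0.3],[0,0,0.2,0,0,0,-0.3],[0,0,0.2,0,0,0,-0.3]]}}

```text
clock: 13.1
tool_pos: [0.6115, 0.2091, 0.1956]
orientation: [0.798, 0.577, 0.171, 0.033]
force: [-6.0, -1.7, 7.2]
width: 0.0417
grip_force: 13.1
```

```bash
python3 f.py
```

```text
force tool [-1.51 -3.08 -8.82] torque tool [ 0.95 -0.35  0.03] h mm -11.7 lat [  0.14  -0.38 -16.8 ] 0.04172987982910107 13.1
```

Call:
{"name": "step_arm", "arguments": {"commands": [[0,0,0.03,0,0,0,-0.3],[0,0,0.05,0,0,0,-0.3],[0,0,0.05,0,0,0,-0.3]]}}

```text
clock: 13.4
tool_pos: [0.6116, 0.2091, 0.1955]
orientation: [0.798, 0.577, 0.171, 0.033]
force: [-7.0, -1.3, 10.6]
width: 0.0417
grip_force: 13.1
```

```bash
python3 f.py
```

```text
force tool [ -0.69  -3.29 -12.31] torque tool [ 1.15 -0.51  0.06] h mm -11.84 lat [  0.2   -0.32 -16.66] 0.04166030816896548 13.4
```

Call:
{"name": "step_arm", "arguments": {"commands": [[0,-0.03,0.02,0,0,0,-0.3],[0,-0.06,0.04,0,0,0,-0.3],[0,-0.06,0.04,0,0,0,-0.3],[0,-0.06,0.04,0,0,0,-0.3]]}}

```text
clock: 13.8
tool_pos: [0.6116, 0.2092, 0.1954]
orientation: [0.798, 0.577, 0.172, 0.033]
force: [-6.5, -2.7, 12.8]
width: 0.0414
grip_force: 13.1
```

```bash
python3 f.py; python3 - <<'E'
from arcs import *
d=cap('wrist','w8'); s,p,Rr=st()
g=cv2.cvtColor(d['image'],cv2.COLOR_RGB2GRAY).astype(np.float32); h=cv2.cvtColor(d['image'],cv2.COLOR_RGB2HSV)
pur=((h[...,0]>135)&(h[...,0]<160)&(h[...,1]>90)&(h[...,2]>40)).astype(np.float32)*255
for a in(-60,-40,-20,0,20,40,60):
    r=np.arange(.038,.060,.001); t=np.radians(a); X=np.c_[r*np.cos(t),r*np.sin(t),0*r+.0285]
    q=proj(d,p+Rr.apply(X)).astype(np.float32); v=cv2.remap(g,q[:,:1],q[:,1:],cv2.INTER_LINEAR).ravel(); print(a,v.astype(int))
for nm,im,z,r0,r1,R0 in(('flange',pur,.0245,.036,.05,.043),):
    arcs(d,p,Rr,.0285,np.arange(-80,81,4))
E
```

```text
force tool [ -1.26  -1.84 -14.44] torque tool [ 0.85 -0.65  0.06] h mm -11.95 lat [  0.23  -0.35 -16.55] 0.04142437612630859 13.8
-60 [ 83  83  83 106 201 234 234 234 233 233 221  60  23  30  28 136 251 249
 248 248 248 249]
-40 [ 85  85  80 173 234 233 232 232 233 233 225 123  87  53  38  32  30 111
 177 174 175 175]
-20 [ 86  86  78 142 234 233 233 234 235 235 236 190 121 118 109  82  37  34
  35  17  17  38]
0 [ 88  88  87  83 236 238 238 237 236 235 237 236 137 141 138  97  76  36
  36  35  18  16]
20 [ 89  88  89  76 193 237 235 235 235 236 238 238 204 153 148  97  80  37
  37  37  18  34]
40 [ 87  88  88  87 102 232 237 238 236 234 232 233 231 151  57  49  34  34
  37 130 142 142]
60 [ 85  86  86  85  84 201 237 237 236 234 230 231 232  61  26  32  33  30
  30  29  29  30]
outer 41 free [1.89053497 1.49659433] 48.876350259931094 fixed [0.11624126 1.49261273] 0.7909741487021499
mouth 41 free [-1.92396214  0.94210724] 42.830160459014316 fixed [3.72451607 0.96122125] 1.5335495585192374
flange 41 free [-0.48806296  1.06489906] 42.33454017576653 fixed [-1.32388907  1.09340535] 0.27369904026302916
```

Axial force is 14 N with a firm stop. The flange and rim circles scale alike, so the flange lies on the rim. I release the ears.

Call:
{"name": "step_arm", "arguments": {"commands": [[0,0,0,0,0,0,1],[0,0,0,0,0,0,1],[0,0,0,0,0,0,1],[0,0,0,0,0,0,1],[0,0,0,0,0,0,1],[0,0,0,0,0,0,1]]}}

```text
clock: 14.45
tool_pos: [0.6113, 0.2093, 0.1939]
orientation: [0.798, 0.577, 0.171, 0.033]
force: [0.1, -0.8, 1.9]
width: 0.0839
grip_force: 0.4
```

```bash
python3 f.py; python3 - <<'E'
from arcs import *
s,p,Rr=st()
for fn in('w8','w9'):
    d=load(fn) if fn=='w8' else cap('wrist',fn)
    h=cv2.cvtColor(d['image'],cv2.COLOR_RGB2HSV); w=(h[...,1]<60)&(h[...,2]>120)
    # row profile across the ears
    for zz in(.0,-.004):
        y=np.arange(-.045,.045,.0002); q=proj(d,p+Rr.apply(np.c_[0*y+.008,y,0*y+zz])).astype(np.float32)
        v=cv2.remap(w.astype(np.float32),q[:,:1],q[:,1:],cv2.INTER_LINEAR).ravel()>.5
        e=np.where(np.diff(v.astype(int)))[0]; print(fn,zz,(y[e]*1000).round(1))
E
```

```text
force tool [-0.32  0.83 -1.84] torque tool [ 0.14 -0.28 -0.02] h mm -13.25 lat [ -0.15  -1.07 -15.25] 0.08386712746829543 14.45
w8 0.0 [-40.4 -35.8 -19.  -11.8  18.   23.   39.   44. ]
w8 -0.004 [-39.  -34.6 -19.  -11.   17.2  23.   37.6  42.6]
w9 0.0 [-25.2 -17.4  24.4  29.4]
w9 -0.004 [-25.2 -17.   24.4  29.6]
```

The ears span 54.6 mm, fully sprung, so the tabs are out in the groove. I retreat along the axis.

Call:
{"name": "step_arm", "arguments": {"commands": [[0,0,0,0,0,0,1],[0,0,-0.5,0,0,0,1],[0,0,-1.5,0,0,0,1],[0,0,-3,0,0,0,1],[0,0,-5,0,0,0,1],[0,0,-8,0,0,0,1],[0,0,-11,0,0,0,1],[0,0,-13,0,0,0,1],[0,0,-13,0,0,0,1],[0,0,-13,0,0,0,1],[0,0,-13,0,0,0,1],[0,0,-13,0,0,0,1]]}}

```text
clock: 15.7
tool_pos: [0.5709, 0.1904, 0.3151]
orientation: [0.798, 0.577, 0.17, 0.032]
force: [-0.3, 0.4, -0.7]
width: 0.0949
grip_force: 0.0
```

```bash
python3 f.py; python3 - <<'E'
from fit import *; from arcs import *
d=cap('wrist','w10'); sc=cap('scene','s10'); s,p,Rr=st(); rim=np.load('rim.npy'); print(s['force'],s['width'])
z=(rim-p)@Rr.as_matrix()[:,2]; print('rim z tool',z)
g=cv2.cvtColor(d['image'],cv2.COLOR_RGB2GRAY).astype(np.float32)
h=cv2.cvtColor(d['image'],cv2.COLOR_RGB2HSV)
pur=((h[...,0]>135)&(h[...,0]<160)&(h[...,1]>90)&(h[...,2]>40)).astype(np.float32)*255
def radii(im,thr,z,r0,r1,angs,R0):
    P=[]
    for a in np.radians(angs):
        r=np.arange(r0,r1,.0001); X=np.c_[r*np.cos(a),r*np.sin(a),0*r+z]
        q=proj(d,p+Rr.apply(X)).astype(np.float32); v=cv2.remap(im,q[:,:1],q[:,1:],cv2.INTER_LINEAR).ravel()
        k=np.where((v[:-1]>=thr)&(v[1:]<thr))[0]
        if len(k): P.append(X[k[0],:2])
    P=np.array(P); c,R=circ(P); print(len(P),'c',c*1000,'R',R*1000,'ratio',R/R0, 'resid',np.std(np.hypot(*(P-c).T)-R)*1000)
for zr in(0,): 
    radii(g,190,z,.045,.056,np.arange(-180,180,5),.05)
    radii(pur,128,z-.004,.036,.048,np.arange(-180,180,5),.043)
    radii(pur,128,z-.0055,.036,.048,np.arange(-180,180,5),.043)
# purple in scene
hs=cv2.cvtColor(sc['image'],cv2.COLOR_RGB2HSV); m=(hs[...,0]>135)&(hs[...,0]<160)&(hs[...,1]>90)&(hs[...,2]>50)
n,l,sx,c=cv2.connectedComponentsWithStats(m.astype(np.uint8))
print([(c[i].round(1),sx[i,4]) for i in range(1,n) if sx[i,4]>80],proj(sc,[rim,rim+n_of(20,-155)*.0055]))
E
```

```text
force tool [ 0.13 -0.61  0.58] torque tool [ 0.18 -0.28 -0.  ] h mm 115.88 lat [  -0.58   -1.67 -144.38] 0.09487098488732365 15.7
[ 0.70198548 -1.12296505 -0.09081314] 0.09528366175076415
rim z tool 0.14454331215224409
69 c [0.41261007 2.7593241 ] R 49.817228628237466 ratio 0.9963445725647493 resid 0.5269565530667307
72 c [-1.00734803  2.3491453 ] R 43.062346721030735 ratio 1.0014499237449008 resid 0.273396036154209
72 c [-0.58188081  2.36925292] R 42.83834614743652 ratio 0.9962406080799192 resid 0.2787350681336571
[(array([171.3, 267. ]), np.int32(455)), (array([157.2, 274.2]), np.int32(434)), (array([342.2, 292.9]), np.int32(488))] [[342.47626928 293.70272234]
 [342.79901997 291.69139891]]
```

The rim is back at its first height, and the flange top sits about 5.5 mm above it (4 mm flange plus the 1.5 mm lift). The cap is concentric, the ears are out and the tilt is unchanged. I hand it in.

```bash
python3 -c "from rig import job_done; print(job_done())"
```

```text
the job is handed in; nothing more can be done
None
```

I put the purple cap on the lens and handed the job in at about 16 s; the images show its tabs sprung out and locked under the lip, with peak forces of about 13 N on the ears and 14.5 N on the lens.

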